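# Swing the carving over the chip tray

## Task

Swing the heavy bench arm round so that the stone carving on it comes to rest centred over the chip tray, and leave it standing there by itself, at rest and untouched, for at least three seconds. Move it gently by its rubber-sided front end: no hard knocks, no flinging, and never let it run on to its end stops. Do not touch the carving, and leave the tools and other carvings on the bench where they are.

Things in the scene. Friction and masses are not known exactly. Their poses are not given: they have to be found in the camera images.
- nose (a point): point on the arm's top face near its front (free) end, on its centre line, 400 mm from the pivot axis, 135 mm above the bench; its x axis points along the arm back to the pivot. The arm is a straight steel box beam 100 mm wide, underside 75 mm and top 135 mm above the bench, ending 465 mm from the pivot axis
- fender (a point): centre of the outer face of the bumper on the arm's left side (+y when the arm is straight), 390 mm from the pivot axis, 72 mm off the centre line, 105 mm above the bench; its mirror image is on the right. Black rubber bumpers 130 mm long, 46 mm high: the front end is 144 mm wide there, too wide to grip, to be pushed. Springs of 1.5 N/mm, 12 mm travel, rebounding 2/3; over 15 N is too hard
- stand: the whole swing stand: round flange bolted to the bench, bearing hub 120 mm across, 145 mm high, and the arm, plate and carving on it. Origin on the bench, 250 mm in front of the upright pivot axis (at +250 mm on its x axis). The arm turns freely up to rubber end stops 0.9 rad either side of the stand's -x; past 0.8 rad counts as run on to a stop. It starts at rest 0.35 to 0.5 rad to the left
- carving: domed stone shrine, square base 110 mm, 163 mm high, pinned on the arm's 180 mm round plate, 250 mm from the pivot axis; origin at the centre of its underside, 147 mm above the bench, x axis towards the pivot. Not to be touched. Turns with the arm: inertia of both about the pivot 0.8 kg m2 nominal (up to 30% more or less), bearing damping 0.02 N m s/rad, friction 0.002 N m: it coasts for long
- tray_mid (a point): centre of the floor of the chip tray, a shallow square aluminium tray 240 x 240 mm with a 30 mm rim, fixed flat on the bench, chips in it; its centre lies 250 mm from the pivot axis, straight under the circle that the carving's axis follows, to the right of where the arm starts
- hammer: carver's hammer, 260 mm long, wooden handle, lying on the bench; origin at the centre of its underside; leave it alone
- chisel_flat: flat stone chisel, steel bar 14 mm thick, 190 mm long, lying on the bench; origin at the centre of its underside; leave it alone
- chisel_point: point chisel, steel bar 14 mm thick, 190 mm long, lying on the bench; origin at the centre of its underside; leave it alone
- brush: flat dusting brush, 200 mm long, wooden handle, lying on the bench; origin at the centre of its underside; leave it alone
- rosette_tile: carved stone tile 130 x 130 x 24 mm lying flat; origin at the centre of its underside; leave it alone
- minaret: stone minaret, 50 mm square, 240 mm high, standing on the left; origin at the centre of its underside; leave it alone
- small_dome: second domed shrine of stone, 110 mm square, 163 mm high, standing loose on the bench at the right; origin at the centre of its underside; leave it alone
- stone_pot: pale stone pot, 124 mm across, 110 mm high, dry twigs in it, standing on the right; origin at the centre of its underside; leave it alone

How it is judged:
By the outcome, as a careful person would: the job done as asked, in the order asked, and still so for the second after the job is handed in, with the robot touching nothing.
It also fails if it takes over 35 s, if anything falls off the work surface, if the arm or the gripper's body presses on something with over 40 N, if the wrist force passes 120 N, or if a joint passes its speed limit or range.

## Robot

A 6-joint arm with a two-finger parallel gripper is mounted at the origin on the work surface. World frame = base frame: x ahead of the robot, y to its left, z up, the work surface at z = 0. Lengths are in m, angles in rad, forces in N, time in s.
With the tool pointing down it reaches from about 0.275 to 0.775 m from the base axis. Payload 14.6 kg.
Tool frame: the origin (TCP) lies on the centre line of the jaws, within the pads' length; the fingertips stand 11 mm ahead of it and the grasp point (between the pads) lies 8 mm behind it; z points along the fingers, y is the line along which they close (so a half turn about z gives the same grasp; the last joint's range is limited). The gripper opens to 85 mm and grips with 20 to 120 N. Pads are 22 mm wide; open, the fingers measure 114 mm over their backs; the gripper's body (76 mm by 85 mm) begins 54 mm behind the grasp point. The pads swing forward as they close: fully open they stand 13 mm farther back than shut.
Start: joints at [-1.281, 0.263, -0.048, 1.259, 0, 1.415], TCP at [0.226, -0.474, 0.242] pointing down, gripper open.
Joint ranges: [-2.65, 2.65], [-0.89, 1.7], [-1.18, 1.37], [-2.13, 2.11], [-1.35, 1.29], [-3.14, 3.14]. Speed limits (rad/s): [1.89, 1.89, 2.57, 2.79, 3.14, 3.14].

## Interface

Orientations are given as a 3x3 rotation matrix whose columns are the frame's x, y, z axes.
In Python, from rig import arm, eyes gives the robot as it stands.
- The arm moves only by the tool step_arm, never from a script. Its argument "increments" is a list of rows, each a list of 6 numbers: the shift along the tool's x, y, z scaled (see below), then the turn, a rotation vector about the tool's x, y, z scaled (see below). A call has 1 to 10 rows; each row is the pose to reach, as a shift and turn from the pose commanded when the call began, along the tool's axes at that moment; what a row does not reach only later rows make up. The controller multiplies each number of a shift by 120 mm and each number of a turn by 60 degrees. A row lasts 1/10 s, in which the tool goes at most 50 mm and 8.59 degrees, less where a joint would pass 70% of its speed; a pose out of reach is approached as far as the arm can. A call with a number of a shift or a turn outside -1 to 1 is refused whole. A call with a gripper value outside its range is refused whole. "gripper" is the opening, from -1 (shut) to 1 (fully open), set as the call begins (left out, the last holds). The fingers move at their own pace and stop on an object; "grip_force" is the grip in N (left out, the last holds). Time passes only in rows, so rows that repeat a pose let the fingers close. It gives the time, the measured TCP pose, the force, the opening and the grip force at its end, in the units of the state.
- arm.observe(): the state, without advancing time (a new reading comes with each control period).
- eyes.grab_frame(name): name is "scene" or "top" or "wrist"; returns a dict with "image" (384x512x3 uint8, red, green, blue), "depth" (384x512 float32, m along the optical axis (not along the pixel's ray), 0 where there is no reading), "fx", "fy", "cx", "cy" (pixels), "k1" (the pictures are not rectified: a ray, as slopes to the right and down, at radius r is drawn at 1 + k1 r^2 times it, then the intrinsics apply), "rvec" (rotation vector, rad) and "tvec" (3), from world to camera coordinates, as OpenCV has them; the wrist camera has in their place "tool_from_camera" (4x4, takes a point from camera to tool coordinates, whose origin is the TCP and whose axes are the flange's). Camera axes: x right, y down, z forward; pixel columns grow to the right and rows downward; lengths in m; the calibration is good to about 2 mm. A picture is of the moment at which its call begins: read the wrist's pose just before it.
- arm.finish_job(): hands the job in; it is judged then, once.
The state is a dict: "time": time; "joint_pos": joint angles; "qvel": joint speeds; "joint_torque": joint torques, N m; "tool_pos": TCP position; "ee_rot": TCP orientation; "contact_force": force on the tool from outside, world axes, zero at the start; "moment": the same for the moment, N m; "opening": finger opening in m; "grip_force": force on a finger pad.
Only numpy, scipy, OpenCV 4.12 (cv2) and the standard library are available. Lean on these libraries where they do the work, as an engineer would, in place of code of your own. Each camera call takes 0.05 s, during which the arm holds its last target. There are 200 camera calls.

## Working session

There is one attempt and no reset: what is moved stays moved. The work goes in short steps, Python scripts to look and compute and a tool call to move; the robot and the scene stay as the last step left them, time stands still between calls to the robot, and variables do not carry over. Pictures are saved under pics/ and viewed, at most 10 in all, crops included, and the job is handed in when it is done.

Besides the shell and the picture viewer there is one more tool, called after "Emit:" as name([rows], argument=value, ...), one row to a line, values as JSON. step_arm: Moves the arm, as the interface text tells. Shifts and turns lie within -1 to 1; 1 stands for 120 mm of shift or 60 degrees of turn. Its arguments: {"type":"object","properties":{"increments":{"type":"array","items":{"type":"array","items":{"type":"number"}}},"gripper":{"type":"number"},"grip_force":{"type":"number"}},"required":["increments"]}

```bash
mkdir -p pics; ls
cat > h.py <<'E'
import numpy as np, cv2
from rig import arm, eyes
def cam(f):
    R=cv2.Rodrigues(np.array(f["rvec"],float))[0]; return R,np.array(f["tvec"],float).ravel()
def K(f): return np.array([[f["fx"],0,f["cx"]],[0,f["fy"],f["cy"]],[0,0,1]],float), np.array([f["k1"],0,0,0],float)
def slopes(f,uv):
    k,d=K(f); return cv2.undistortPoints(np.array(uv,float).reshape(-1,1,2),k,d).reshape(-1,2)
def plane(f,uv,z):
    R,t=cam(f); s=slopes(f,uv); d=np.c_[s,np.ones(len(s))]@R; c=-R.T@t
    return c+d*((z-c[2])/d[:,2])[:,None]
def cloud(f):
    h,w=f["depth"].shape; vv,uu=np.mgrid[:h,:w]; s=slopes(f,np.c_[uu.ravel(),vv.ravel()])
    z=f["depth"].ravel()[:,None]; R,t=cam(f)
    P=(np.c_[s,np.ones(len(s))]*z-t)@R; P[z[:,0]==0]=np.nan
    return P.reshape(h,w,3)
E
python3 - <<'E'
from h import *
s=arm.observe(); print(s)
fs=[eyes.grab_frame(n) for n in("scene","top")]
for n,f in zip(("scene","top"),fs):
    cv2.imwrite(f"pics/{n}0.png",f["image"][:,:,::-1]); R,t=cam(f); print(n,-R.T@t,R[2],f["fx"],f["k1"])
E
```

```text
pics
{'time': 0.0, 'joint_pos': array([-1.28135036e+00,  2.63595356e-01, -4.89736041e-02,  1.25940397e+00,
       -2.51490394e-05,  1.41548274e+00]), 'qvel': array([-4.17627917e-04,  9.33527068e-05, -5.64510920e-04, -8.22020763e-04,
       -1.11599627e-03, -2.55248342e-04]), 'joint_torque': array([ 8.63844671e-04, -6.37625599e+01,  3.84562683e+01,  1.40264086e-02,
       -2.56891008e-04, -1.42476853e-05]), 'tool_pos': array([ 0.22577876, -0.4736639 ,  0.24177409]), 'ee_rot': array([[ 9.02714165e-01,  4.30240639e-01, -3.59931229e-04],
       [ 4.30240760e-01, -9.02713483e-01,  1.12048346e-03],
       [ 1.57162748e-04, -1.16633338e-03, -9.99999307e-01]]), 'contact_force': array([ 0.39047294, -0.40009475, -0.82768769]), 'moment': array([ 0.00294411,  0.00893339, -0.01249316]), 'grip_force': 0.0, 'opening': 0.0852862000425971}
scene [ 0.84511294 -1.33143509  1.18655015] [-0.19168334  0.76721418 -0.61207835] 414.74565638457256 -0.05933017994884881
top [2.73183241e-01 9.17195857e-04 1.63132963e+00] [ 0.16915618 -0.01917014 -0.98540281] 471.57305520632923 -0.14806020745620876
```

View pics/top0.png

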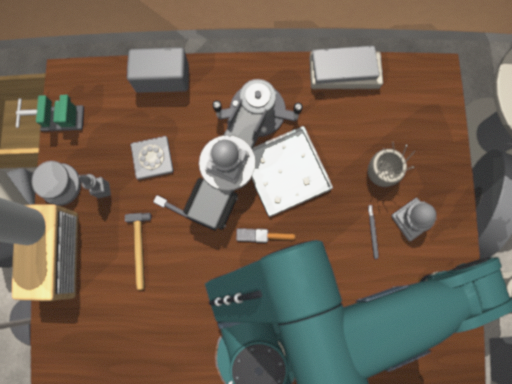

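View pics/scene0.png

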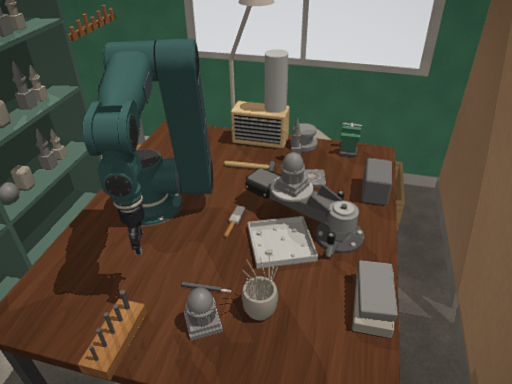

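The top view has the hub at about (257,95), the carving and plate at (227,162), the arm's black front end at (210,205) and the tray centre at (290,172). The scene view agrees: carving (293,175), hub (343,220), tray (282,242). The gripper is at the right, hanging clear of everything.

```bash
cat > m.py <<'E'
from h import *
def tray(f,seed=None):
    C=cloud(f); im=f["image"].astype(int); 
    m=(im.min(2)>150)&(C[...,2]<0.045)&(abs(C[...,0]-.5)<.35)&(abs(C[...,1])<.4)
    n,l,st,ce=cv2.connectedComponentsWithStats(cv2.morphologyEx(m.astype(np.uint8),cv2.MORPH_CLOSE,np.ones((5,5))))
    i=1+np.argmax(st[1:,4]); c=max(cv2.findContours((l==i).astype(np.uint8),0,2)[0],key=cv2.contourArea)
    P=plane(f,c.reshape(-1,2),0.03)[:,:2].astype(np.float32)
    return cv2.minAreaRect(P), st[i]
def slab(f,z0,z1,c,r):
    C=cloud(f); return C[(C[...,2]>z0)&(C[...,2]<z1)&(np.hypot(C[...,0]-c[0],C[...,1]-c[1])<r)]
def circ(P):
    A=np.c_[2*P[:,:2],np.ones(len(P))]; x=np.linalg.lstsq(A,(P[:,:2]**2).sum(1),rcond=None)[0]
    return x[:2],np.sqrt(x[2]+x[:2]@x[:2])
E
python3 - <<'E'
from m import *
for n in("top","scene"):
    f=eyes.grab_frame(n); print(n,"tray",tray(f))
    C=cloud(f)
    if n=="top":
        for uv in [(257,95),(257,110),(245,125),(227,150),(224,183),(210,205),(290,172),(200,195),(268,236),(290,237),(165,200),(180,207),(137,216),(160,197),(140,250)]: print(uv,C[uv[1],uv[0]].round(3))
    else:
        for uv in [(343,207),(343,220),(293,160),(320,200),(262,182),(282,242)]: print(uv,C[uv[1],uv[0]].round(3))
    P=C.reshape(-1,3); h=P[(P[:,2]>.10)&(P[:,2]<.42)&(P[:,0]>.3)&(P[:,0]<1.0)&(abs(P[:,1])<.35)]
    print(np.histogram(h[:,2],bins=np.arange(.1,.42,.01)))
E
```

```text
top tray (((0.6341972351074219, -0.10904818773269653), (0.2447935789823532, 0.248649001121521), 22.806228637695312), array([ 250,  127,   82,   89, 4401], dtype=int32))
(257, 95) [ 0.858 -0.012  0.168]
(257, 110) [ 0.815 -0.011  0.142]
(245, 125) [0.767 0.029 0.131]
(227, 150) [0.633 0.079 0.311]
(224, 183) [0.568 0.098 0.151]
(210, 205) [0.501 0.146 0.129]
(290, 172) [ 0.633 -0.125  0.002]
(200, 195) [0.533 0.177 0.133]
(268, 236) [ 0.406 -0.042  0.022]
(290, 237) [ 0.401 -0.117  0.024]
(165, 200) [0.539 0.314 0.013]
(180, 207) [ 0.516  0.265 -0.008]
(137, 216) [0.483 0.41  0.02 ]
(160, 197) [0.55  0.332 0.011]
(140, 250) [0.365 0.396 0.026]
(array([ 109,  174, 1097, 2044, 1459,  595,  247,  126,  188,   68,   14,
         19,    4,    7,  110,   64,   43,   63,  125,  163,  210,   17,
          0,    0,    0,    0,    0,    0,    0,    0,    0]), array([0.1 , 0.11, 0.12, 0.13, 0.14, 0.15, 0.16, 0.17, 0.18, 0.19, 0.2 ,
       0.21, 0.22, 0.23, 0.24, 0.25, 0.26, 0.27, 0.28, 0.29, 0.3 , 0.31,
       0.32, 0.33, 0.34, 0.35, 0.36, 0.37, 0.38, 0.39, 0.4 , 0.41]))
scene tray (((0.6330839395523071, -0.11482983827590942), (0.23362945020198822, 0.2314952313899994), 23.05373764038086), array([ 249,  223,   68,   40, 1747], dtype=int32))
(343, 207) [ 0.862 -0.019  0.161]
(343, 220) [ 0.868 -0.072  0.139]
(293, 160) [0.641 0.064 0.296]
(320, 200) [0.766 0.033 0.14 ]
(262, 182) [0.503 0.108 0.135]
(282, 242) [ 0.64  -0.115  0.012]
(array([234, 240, 485, 699, 596, 422, 213, 133, 132,  53,  50,  45,  54,
        34,  87,  53,  53,  55,  68,  71,  69,  14,   9,  16,  12,  11,
         9,  17,  16,  13,  13]), array([0.1 , 0.11, 0.12, 0.13, 0.14, 0.15, 0.16, 0.17, 0.18, 0.19, 0.2 ,
       0.21, 0.22, 0.23, 0.24, 0.25, 0.26, 0.27, 0.28, 0.29, 0.3 , 0.31,
       0.32, 0.33, 0.34, 0.35, 0.36, 0.37, 0.38, 0.39, 0.4 , 0.41]))
```

Run:
```python
from h import *
f=eyes.grab_frame("top"); im=cv2.resize(f["image"][70:260,110:340,::-1],None,fx=3.2,fy=3.0,interpolation=cv2.INTER_CUBIC)
cv2.imwrite("pics/crop.png",cv2.resize(f["image"][70:260,120:350,::-1],None,fx=3,fy=3,interpolation=cv2.INTER_CUBIC))
```

```text
(no output)
```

View pics/crop.png

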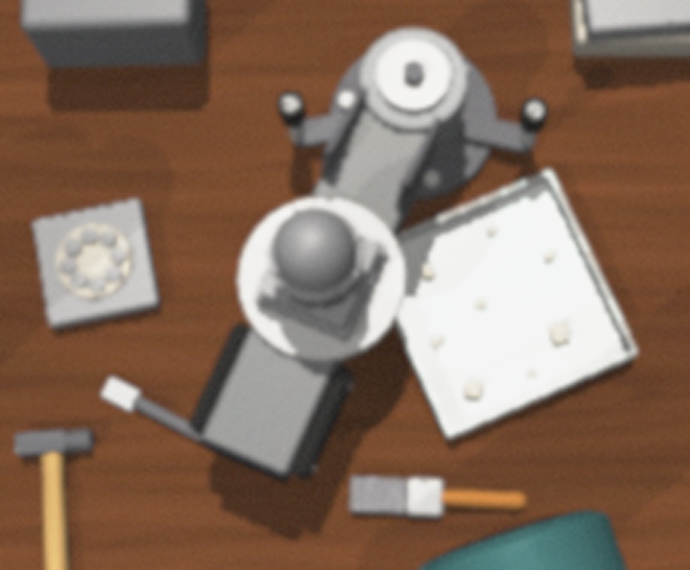

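The crop shows the white plate ring around (321,277), the hub cap at (413,75), the black bumpers either side of the front panel and the flat chisel partly under the front left. I'll fit the plate circle, the hub and the front panel next.

```bash
cat >> m.py <<'E'
def plate(f,C=None,pc=(.865,-.013)):
    """plate centre: white pixels at plate height -> hull points cast onto z=.147 -> circle"""
    C=cloud(f) if C is None else C; im=f["image"].astype(int); r=np.hypot(C[...,0]-pc[0],C[...,1]-pc[1])
    m=(im.min(2)>170)&(C[...,2]>.1)&(C[...,2]<.19)&(r>.13)&(r<.37)
    n,l,st,ce=cv2.connectedComponentsWithStats(m.astype(np.uint8))
    if n<2: return None
    i=1+np.argmax(st[1:,4]); v,u=np.nonzero(l==i)
    h=cv2.convexHull(np.c_[u,v].astype(np.int32)).reshape(-1,2)
    P=plane(f,h,.147)[:,:2]
    for _ in range(4):
        c,R=circ(P); e=abs(np.hypot(*(P-c).T)-R); P=P[e<max(.003,2*np.median(e))] if len(P)>8 else P
    return c,R,len(P),st[i,4]
E
python3 - <<'E'
from m import *
for n in("top","scene"):
    f=eyes.grab_frame(n); C=cloud(f); print(n,"plate",plate(f,C))
    im=f["image"].astype(int)
    # hub cap: white, near pivot
    m=(im.min(2)>170)&(np.hypot(C[...,0]-.865,C[...,1]+.013)<.07)&(C[...,2]>.12)
    nn,l,st,ce=cv2.connectedComponentsWithStats(m.astype(np.uint8)); i=1+np.argmax(st[1:,4]); v,u=np.nonzero(l==i)
    h=cv2.convexHull(np.c_[u,v].astype(np.int32)).reshape(-1,2)
    e=cv2.fitEllipse(h.astype(np.float32)); print("cap",e,st[i], "medz",np.nanmedian(C[l==i][:,2]))
    for z in(.145,.155,.165): print(z,plane(f,[e[0]],z)[0].round(4), circ(plane(f,h,z)))
    # front grey panel at z .135
    r=np.hypot(C[...,0]-.865,C[...,1]+.013)
    m=(r>.345)&(r<.49)&(C[...,2]>.11)&(C[...,2]<.16)&(im.max(2)>75)&(im.max(2)-im.min(2)<20)&(C[...,0]<.62)&(C[...,1]>-.3)&(C[...,1]<.3)
    nn,l,st,ce=cv2.connectedComponentsWithStats(m.astype(np.uint8)); i=1+np.argmax(st[1:,4]); v,u=np.nonzero(l==i)
    P=plane(f,np.c_[u,v],.135)[:,:2]; b=cv2.minAreaRect(P.astype(np.float32)); print("panel",st[i],b,cv2.boxPoints(b).round(3).tolist(),"centroid",P.mean(0),"medz",np.nanmedian(C[l==i][:,2]))
E
```

```text
top plate (array([0.63855794, 0.08925659]), np.float64(0.08985697466273738), 30, np.int32(835))
cap ((257.3150939941406, 95.61592102050781), (31.699527740478516, 34.522865295410156), 89.09959411621094) [240  80  35  32 783] medz 0.14979682465115451
0.145 [ 0.8647 -0.0134  0.145 ] (array([ 0.86516492, -0.01347024]), np.float64(0.05711527320616263))
0.155 [ 0.8607 -0.0133  0.155 ] (array([ 0.86118208, -0.01337344]), np.float64(0.0567310026370415))
0.165 [ 0.8567 -0.0132  0.165 ] (array([ 0.85719924, -0.01327665]), np.float64(0.056346732067931296))
panel [ 187  183   43   45 1149] ((0.4982646107673645, 0.15233559906482697), (0.10313702374696732, 0.11999842524528503), 66.02922821044922) [[0.421999990940094, 0.12999999523162842], [0.5320000052452087, 0.08100000023841858], [0.5740000009536743, 0.17499999701976776], [0.46399998664855957, 0.2240000069141388]] centroid [0.49816186 0.15217941] medz 0.13380719462556626
scene plate (array([0.62966068, 0.01832543]), np.float64(0.015418432513438239), 6, np.int32(13))Traceback (most recent call last):
  File "<stdin>", line 9, in <module>
cv2.error: OpenCV(4.12.0) /io/opencv/modules/imgproc/src/shapedescr.cpp:361: error: (-201:Incorrect size of input array) There should be at least 5 points to fit the ellipse in function 'fitEllipseNoDirect'
```

Emit:
step_arm([
  [0.15,-0.15,0,0,0,0],
  [0.4,-0.4,0,0,0,0],
  [0.7,-0.7,0,0,0,0],
  [1,-1,0,0,0,0],
], gripper=-1)

```text
time: 0.75
tool_pos: [0.2821, -0.3141, 0.2421]
ee_rot: [[0.903, 0.429, 0.0], [0.429, -0.903, 0.0], [0.0, -0.0, -1.0]]
contact_force: [1.2, -0.5, 1.4]
opening: 0.0283
grip_force: 0.0
```

Emit:
step_arm([
  [0.25,-0.25,0,0,0,0],
  [0.5,-0.5,0,0,0,0],
  [0.75,-0.75,0,0,0,0],
  [1,-1,0,0,0,0],
])

```text
time: 1.15
tool_pos: [0.3388, -0.1541, 0.2424]
ee_rot: [[0.903, 0.43, 0.0], [0.43, -0.903, -0.0], [0.0, 0.001, -1.0]]
contact_force: [-0.3, -1.2, 0.4]
opening: 0.0001
grip_force: 0.0
```

Emit:
step_arm([
  [0.25,-0.25,0,0,0,0],
  [0.5,-0.5,0,0,0,0],
  [0.75,-0.75,0,0,0,0],
  [1,-1,0,0,0,0],
])

```text
time: 1.55
tool_pos: [0.3956, 0.006, 0.2425]
ee_rot: [[0.903, 0.43, 0.001], [0.43, -0.903, -0.0], [0.0, 0.0, -1.0]]
contact_force: [0.3, -0.7, 0.3]
opening: -0.0
grip_force: 0.0
```

Emit:
step_arm([
  [0.25,-0.25,0,0,0,0],
  [0.5,-0.5,0,0,0,0],
  [0.75,-0.75,0,0,0,0],
  [1,-1,0,0,0,0],
])

```text
time: 1.95
tool_pos: [0.4523, 0.1662, 0.2424]
ee_rot: [[0.903, 0.431, 0.0], [0.431, -0.903, 0.0], [0.0, 0.0, -1.0]]
contact_force: [2.1, -1.0, 0.5]
opening: 0.0002
grip_force: 0.0
```

Emit:
step_arm([
  [0.15,-0.2,0,0,0,-0.14],
  [0.3,-0.4,0,0,0,-0.28],
  [0.45,-0.62,0,0,0,-0.42],
  [0.45,-0.62,0,0,0,-0.56],
  [0.45,-0.62,0,0,0,-0.67],
  [0.45,-0.62,0,0,0,-0.67],
])

```text
time: 2.55
tool_pos: [0.4687, 0.2548, 0.2421]
ee_rot: [[0.41, 0.912, -0.0], [0.912, -0.41, -0.0], [-0.0, -0.0, -1.0]]
contact_force: [-0.4, -0.4, -0.2]
opening: 0.0002
grip_force: 0.0
```

Run:
```python
from m import *
print(np.array(eyes.grab_frame("wrist")["tool_from_camera"]).round(3))
for n in ("top","scene"):
    f=eyes.grab_frame(n); print(plate(f)); cv2.imwrite(f"pics/{n}1.png",f["image"][:,:,::-1])
```

```text
[[-0.    -0.947 -0.321  0.083]
 [ 1.    -0.    -0.001  0.   ]
 [ 0.001 -0.321  0.947 -0.132]
 [ 0.     0.     0.     1.   ]]
(array([0.63872916, 0.08919538]), np.float64(0.08960705598493375), 28, np.int32(831))
(array([0.62062235, 0.01555288]), np.float64(0.009145110972969779), 5, np.int32(10))
```

```bash
cd pics; python3 -c "
import cv2,numpy as np
cv2.imwrite('both1.png',np.vstack([cv2.imread('top1.png')[60:300,60:460],cv2.imread('scene1.png')[90:330,60:460]]))"
```

```text
(no output)
```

View pics/both1.png

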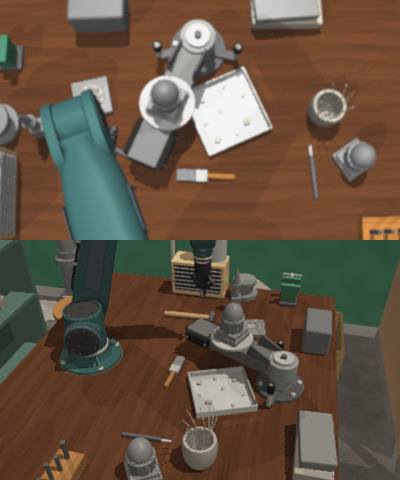

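Both views show the gripper free, to the left of the arm's front end, with the arm unmoved. The forearm and the camera side of the wrist are near the minaret (crop about (37,122)), so I'll measure that before descending.

Run:
```python
from h import *
f=eyes.grab_frame("scene"); C=cloud(f); P=C.reshape(-1,3)
q=P[(P[:,1]>.3)&(P[:,1]<.7)&(P[:,0]>.35)&(P[:,0]<.85)&(P[:,2]>.06)&(P[:,2]<.35)]
H,xe,ye=np.histogram2d(q[:,0],q[:,1],bins=[np.arange(.35,.86,.05),np.arange(.3,.71,.05)]); print(H.astype(int))
f=cv2.imread("pics/top0.png")
import pickle
g=eyes.grab_frame("top")
for z in(.0,.2): print(z,plane(g,[(107,187),(95,183),(90,178)],z).round(3).tolist())
q2=q[(q[:,2]>.15)]; print(q2[:,:].round(2)[::15].tolist())
```

```text
[[  0   0   0   0   0   0   2   0]
 [  0   0   0   0   0   0  80  76]
 [  0   0   0   0   0   0 236 257]
 [  0   0   0   0   0   0  25  43]
 [  0   0   0   0 206   5  14  18]
 [  0   0   0   0  17   3  39  66]
 [  0   0   0   0   0   0   2  22]
 [  0   0   0   0   0   0   0   0]
 [  0   0   0   0   0   0   0   1]
 [  0   0   0   0   0   0  61  44]]
0.0 [[0.591, 0.527, 0.0], [0.607, 0.572, 0.0], [0.625, 0.591, 0.0]]
0.2 [[0.552, 0.462, 0.2], [0.566, 0.502, 0.2], [0.582, 0.519, 0.2]]
[[0.49, 0.7, 0.35], [0.45, 0.67, 0.34], [0.48, 0.68, 0.33], [0.47, 0.67, 0.33], [0.48, 0.68, 0.32], [0.46, 0.66, 0.31], [0.48, 0.69, 0.29], [0.46, 0.67, 0.29], [0.48, 0.68, 0.28], [0.48, 0.69, 0.27], [0.44, 0.67, 0.27], [0.45, 0.65, 0.27], [0.46, 0.66, 0.26], [0.48, 0.68, 0.25], [0.48, 0.69, 0.24], [0.44, 0.66, 0.24], [0.45, 0.65, 0.23], [0.46, 0.66, 0.23], [0.47, 0.68, 0.21], [0.48, 0.68, 0.21], [0.49, 0.69, 0.2], [0.48, 0.68, 0.2], [0.48, 0.66, 0.2], [0.48, 0.64, 0.2], [0.48, 0.63, 0.2], [0.47, 0.64, 0.19], [0.46, 0.64, 0.19], [0.46, 0.63, 0.18], [0.46, 0.61, 0.19], [0.44, 0.63, 0.17], [0.59, 0.54, 0.23], [0.5, 0.63, 0.17], [0.48, 0.62, 0.17], [0.48, 0.61, 0.16], [0.5, 0.63, 0.15], [0.59, 0.54, 0.2], [0.59, 0.52, 0.19], [0.58, 0.53, 0.17], [0.56, 0.53, 0.15], [0.6, 0.53, 0.16]]
```

Emit:
step_arm([
  [0.1,0.2,0.05,0,0,0],
  [0.25,0.51,0.2,0,0,0],
  [0.25,0.51,0.5,0,0,0],
  [0.25,0.51,0.8,0,0,0],
  [0.25,0.51,1,0,0,0],
])

```text
time: 3.3
tool_pos: [0.5363, 0.2562, 0.1199]
ee_rot: [[0.414, 0.91, -0.002], [0.91, -0.414, -0.001], [-0.001, -0.002, -1.0]]
contact_force: [-0.3, 0.2, 0.3]
opening: -0.0001
grip_force: 0.0
```

Emit:
step_arm([
  [0,0,0.1,0,0,0],
  [0,0,0.18,0,0,0],
  [0,0,0.18,0,0,0],
])

```text
time: 3.6
tool_pos: [0.5368, 0.2566, 0.1004]
ee_rot: [[0.412, 0.911, -0.0], [0.911, -0.412, -0.0], [-0.0, -0.0, -1.0]]
contact_force: [-1.1, 0.6, 0.9]
opening: -0.0004
grip_force: 0.0
```

Run:
```python
from m import *
s=arm.observe(); print(s["tool_pos"],s["time"],s["contact_force"])
f=eyes.grab_frame("top"); print(plate(f))
f=eyes.grab_frame("scene"); cv2.imwrite("pics/s2.png",cv2.resize(f["image"][110:250,200:400,::-1],None,fx=3,fy=3,interpolation=2))
```

```text
[0.53683331 0.25664595 0.10044579] 3.6 [-1.07294431  0.59375196  0.88341647]
(array([0.63864076, 0.08916443]), np.float64(0.08981283651839107), 26, np.int32(825))
```

View pics/s2.png

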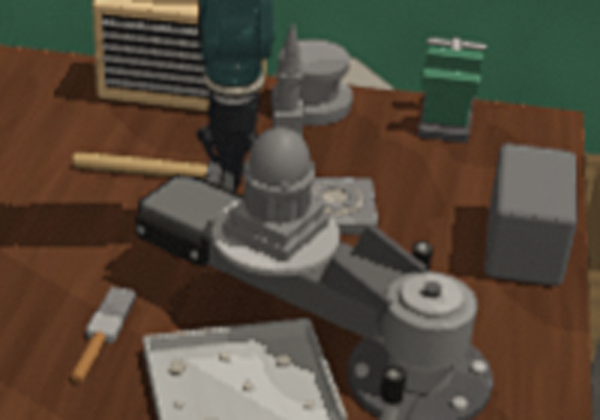

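The finger stands behind the bumper's left side, clear of the carving and of the tools. I'll launch at 40 mm/s.

Emit:
step_arm([
  [-0.04,0,0,0,0,0],
  [-0.1,0,0,0,0,0],
  [-0.133,0,0,0,0,0],
  [-0.167,0,0,0,0,0],
  [-0.2,0,0,0,0,0],
  [-0.233,0,0,0,0,0],
  [-0.267,0,0,0,0,0],
  [-0.3,0,0,0,0,0],
  [-0.333,0,0,0,0,0],
  [-0.367,0,0,0,0,0],
])

```text
time: 4.7
tool_pos: [0.5187, 0.2161, 0.1007]
ee_rot: [[0.412, 0.911, 0.0], [0.911, -0.412, -0.0], [-0.0, 0.0, -1.0]]
contact_force: [-0.5, -0.2, 0.2]
opening: -0.0003
grip_force: 0.0
```

```bash
cat > v.py <<'E'
from m import *
pv=np.array([.8655,-.0134])
def look():
    s=arm.observe(); f=eyes.grab_frame("top"); p=plate(f)
    if p is None: print(s["time"],None); return
    c=p[0]-pv; print("t %.2f th %.4f"%(s["time"],np.arctan2(c[1],-c[0])),"c",p[0].round(4),"R %.4f"%p[1],p[2],p[3],"tcp",s["tool_pos"].round(4),"F",s["contact_force"].round(1))
look()
E
python3 v.py
```

```text
t 4.70 th 0.3748 c [0.6341 0.0776] R 0.0896 27 821 tcp [0.5187 0.2161 0.1007] F [-0.5 -0.2  0.2]
```

Emit:
step_arm([
  [0.05,-0.05,-0.25,0,0,0],
  [0.05,-0.2,-0.55,0,0,0],
  [0.05,-0.58,-0.55,0,0,0],
])

```text
time: 5.05
tool_pos: [0.4611, 0.2509, 0.1702]
ee_rot: [[0.414, 0.91, 0.007], [0.91, -0.414, 0.002], [0.004, 0.005, -1.0]]
contact_force: [0.0, 1.1, -1.3]
opening: 0.0002
grip_force: 0.0
```

```bash
python3 v.py
```

```text
t 5.05 th 0.3167 c [0.6291 0.0641] R 0.0896 27 851 tcp [0.4611 0.2509 0.1702] F [ 0.   1.1 -1.3]
```

Emit:
step_arm([
  [-0.25,0.1,0,0,0,0],
  [-0.6,0.24,0,0,0,0],
  [-0.92,0.36,0,0,0,0],
])

```text
time: 5.4
tool_pos: [0.4513, 0.1311, 0.1667]
ee_rot: [[0.41, 0.912, 0.0], [0.912, -0.41, -0.0], [-0.0, 0.0, -1.0]]
contact_force: [0.7, -0.4, 0.6]
opening: -0.0
grip_force: 0.0
```

Emit:
step_arm([
  [-0.3,0.12,0,0,0,0],
  [-0.6,0.24,0,0,0,0],
  [-0.92,0.36,0,0,0,0],
])

```text
time: 5.7
tool_pos: [0.4452, 0.0124, 0.1667]
ee_rot: [[0.411, 0.911, 0.0], [0.911, -0.411, -0.0], [-0.0, 0.0, -1.0]]
contact_force: [0.6, -0.4, 0.1]
opening: 0.0003
grip_force: 0.0
```

```bash
python3 v.py
```

```text
t 5.70 th 0.2252 c [0.6377 0.0388] R 0.0930 20 823 tcp [0.4452 0.0124 0.1667] F [ 0.6 -0.4  0.1]
```

Emit:
step_arm([
  [-0.3,0.12,0,0,0,0],
  [-0.6,0.24,0,0,0,0],
  [-0.92,0.36,0,0,0,0],
])

```text
time: 6.05
tool_pos: [0.4392, -0.1058, 0.1667]
ee_rot: [[0.411, 0.911, 0.0], [0.911, -0.411, -0.0], [-0.0, 0.0, -1.0]]
contact_force: [0.8, 0.4, 0.4]
opening: -0.0
grip_force: 0.0
```

Emit:
step_arm([
  [-0.27,0.22,0,0,0,-0.13],
  [-0.55,0.45,0,0,0,-0.26],
  [-0.8,0.7,0,0,0,-0.39],
  [-1,0.95,0,0,0,-0.52],
  [-1,1,0,0,0,-0.65],
  [-1,1,0,0,0,-0.78],
])

```text
time: 6.65
tool_pos: [0.4999, -0.2646, 0.166]
ee_rot: [[-0.386, 0.922, -0.0], [0.922, 0.386, 0.0], [0.0, -0.0, -1.0]]
contact_force: [0.3, 1.4, -0.2]
opening: -0.0001
grip_force: 0.0
```

```bash
python3 v.py
```

```text
t 6.65 th 0.0570 c [0.6161 0.0008] R 0.0892 23 943 tcp [ 0.4999 -0.2646  0.166 ] F [ 0.3  1.4 -0.2]
```

Emit:
step_arm([
  [0.1,0.05,0.2,0,0,0],
  [0.21,0.1,0.4,0,0,0],
  [0.21,0.1,0.55,0,0,0],
  [0.21,0.1,0.55,0,0,0],
])

```text
time: 7.1
tool_pos: [0.4997, -0.2342, 0.0989]
ee_rot: [[-0.381, 0.925, -0.003], [0.925, 0.381, 0.002], [0.003, -0.002, -1.0]]
contact_force: [-1.0, 0.0, 0.8]
opening: 0.0
grip_force: 0.0
```

```bash
python3 v.py
```

```text
t 7.10 th -0.0137 c [ 0.6157 -0.0168] R 0.0892 18 979 tcp [ 0.4997 -0.2342  0.0989] F [-1.   0.   0.8]
```

Emit:
step_arm([
  [0,0,0,0,0,0],
  [0,0,0,0,0,0],
  [0,0,0,0,0,0],
  [0,0,0,0,0,0],
  [0,0,0,0,0,0],
  [0,0,0,0,0,0],
  [0,0,0,0,0,0],
  [0,0,0,0,0,0],
])

```text
time: 7.95
tool_pos: [0.5009, -0.2354, 0.1007]
ee_rot: [[-0.382, 0.924, -0.0], [0.924, 0.382, 0.0], [0.0, -0.0, -1.0]]
contact_force: [0.4, 0.4, -0.0]
opening: 0.0002
grip_force: 0.0
```

```bash
python3 v.py
```

```text
t 7.95 th -0.1446 c [ 0.6173 -0.0495] R 0.0891 17 1026 tcp [ 0.5009 -0.2354  0.1007] F [ 0.4  0.4 -0. ]
```

Emit:
step_arm([
  [0,0,0,0,0,0],
  [0,0,0,0,0,0],
  [0,0,0,0,0,0],
  [0,0,0,0,0,0],
  [0,0,0,0,0,0],
  [0,0,0,0,0,0],
  [0,0,0,0,0,0],
])

```text
time: 8.7
tool_pos: [0.5009, -0.2354, 0.1007]
ee_rot: [[-0.382, 0.924, 0.0], [0.924, 0.382, -0.0], [-0.0, -0.0, -1.0]]
contact_force: [0.5, 0.8, -0.6]
opening: 0.0001
grip_force: 0.0
```

```bash
python3 v.py
```

```text
t 8.70 th -0.2448 c [ 0.6362 -0.0707] R 0.0964 16 1045 tcp [ 0.5009 -0.2354  0.1007] F [ 0.5  0.8 -0.6]
```

Emit:
step_arm([
  [0,0,0,0,0,0],
  [0,0,0,0,0,0],
  [-0.02,0,0,0,0,0],
  [-0.04,0,0,0,0,0],
  [-0.06,0,0,0,0,0],
  [-0.08,0,0,0,0,0],
  [-0.1,0,0,0,0,0],
  [-0.12,0,0,0,0,0],
  [-0.14,0,0,0,0,0],
  [-0.16,0,0,0,0,0],
])

```text
time: 9.75
tool_pos: [0.5087, -0.2535, 0.1008]
ee_rot: [[-0.382, 0.924, 0.001], [0.924, 0.382, -0.0], [-0.001, 0.0, -1.0]]
contact_force: [1.4, -0.5, -0.2]
opening: 0.0001
grip_force: 0.6
```

Emit:
step_arm([
  [-0.02,0,0,0,0,0],
  [-0.04,0,0,0,0,0],
  [-0.06,0,0,0,0,0],
  [-0.08,0,0,0,0,0],
])

```text
time: 10.15
tool_pos: [0.5119, -0.2621, 0.1006]
ee_rot: [[-0.382, 0.924, -0.0], [0.924, 0.382, 0.0], [0.0, -0.0, -1.0]]
contact_force: [-0.6, -0.1, 0.1]
opening: -0.0002
grip_force: 0.0
```

```bash
cat >> v.py <<'E'
f=eyes.grab_frame("top"); cv2.imwrite("pics/last.png",f["image"][60:260,120:400,::-1].repeat(2,0).repeat(2,1))
print(tray(f))
E
python3 v.py
```

```text
t 10.15 th -0.3990 c [ 0.636  -0.1102] R 0.0900 20 994 tcp [ 0.5119 -0.2621  0.1006] F [-0.6 -0.1  0.1]
(((0.6023045778274536, -0.03276835381984711), (0.24409885704517365, 0.07713805884122849), 22.590173721313477), array([ 241,  147,   40,   69, 1098], dtype=int32))
```

View pics/last.png

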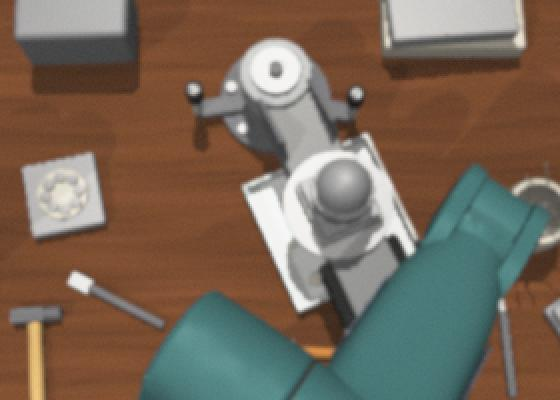

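The plate now sits over the tray and the finger is clear on the right. I'll check for residual drift next.

Emit:
step_arm([
  [-0.04,0,0,0,0,0],
  [-0.08,0,0,0,0,0],
  [-0.12,0,0,0,0,0],
  [-0.16,0,0,0,0,0],
  [-0.16,0,0,0,0,0],
  [-0.16,0,0,0,0,0],
  [-0.16,0,0,0,0,0],
])

```text
time: 10.95
tool_pos: [0.5192, -0.2796, 0.1006]
ee_rot: [[-0.382, 0.924, -0.0], [0.924, 0.382, 0.0], [0.0, -0.0, -1.0]]
contact_force: [0.2, 0.9, 0.1]
opening: 0.0002
grip_force: 0.0
```

```bash
python3 v.py|head -1
```

```text
t 10.95 th -0.3986 c [ 0.6359 -0.1101] R 0.0899 18 1001 tcp [ 0.5192 -0.2796  0.1006] F [0.2 0.9 0.1]
```

Emit:
step_arm([
  [0,0,-0.15,0,0,0],
  [0,0,-0.35,0,0,0],
  [0,0,-0.6,0,0,0],
  [0,0,-0.8,0,0,0],
  [0,0,-1,0,0,0],
  [0,0,-1,0,0,0],
  [0,0,-1,0,0,0],
  [0,0,-1,0,0,0],
  [0,0,-1,0,0,0],
  [0,0,-1,0,0,0],
])

```text
time: 12.05
tool_pos: [0.5191, -0.2795, 0.22]
ee_rot: [[-0.382, 0.924, -0.001], [0.924, 0.383, 0.001], [0.001, -0.001, -1.0]]
contact_force: [0.4, 0.4, 0.6]
opening: -0.0002
grip_force: 0.0
```

Emit:
step_arm([
  [0,0,0,0,0,0],
  [0,0,0,0,0,0],
  [0,0,0,0,0,0],
  [0,0,0,0,0,0],
  [0,0,0,0,0,0],
  [0,0,0,0,0,0],
  [0,0,0,0,0,0],
  [0,0,0,0,0,0],
  [0,0,0,0,0,0],
  [0,0,0,0,0,0],
])

```text
time: 13.05
tool_pos: [0.5193, -0.2797, 0.2207]
ee_rot: [[-0.382, 0.924, 0.0], [0.924, 0.382, -0.0], [-0.0, 0.0, -1.0]]
contact_force: [-1.3, 0.1, 0.6]
opening: 0.0002
grip_force: 0.0
```

Emit:
step_arm([
  [0,0,0,0,0,0],
  [0,0,0,0,0,0],
  [0,0,0,0,0,0],
  [0,0,0,0,0,0],
  [0,0,0,0,0,0],
  [0,0,0,0,0,0],
  [0,0,0,0,0,0],
  [0,0,0,0,0,0],
  [0,0,0,0,0,0],
  [0,0,0,0,0,0],
])

```text
time: 14.05
tool_pos: [0.5193, -0.2797, 0.2207]
ee_rot: [[-0.382, 0.924, -0.0], [0.924, 0.382, 0.0], [0.0, -0.0, -1.0]]
contact_force: [-0.1, 0.7, 0.5]
opening: 0.0004
grip_force: 0.0
```

```bash
python3 v.py|head -1
python3 - <<'E'
from h import *
f=eyes.grab_frame("scene"); cv2.imwrite("pics/s9.png",cv2.resize(f["image"][110:340,160:400,::-1],None,fx=2.5,fy=2.5,interpolation=2))
E
```

```text
t 14.05 th -0.3987 c [ 0.6367 -0.1098] R 0.0904 20 917 tcp [ 0.5193 -0.2797  0.2207] F [-0.1  0.7  0.5]
```

View pics/s9.png

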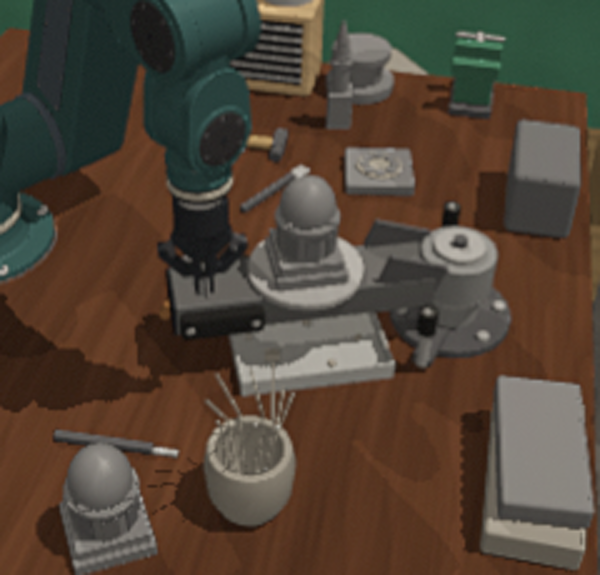

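The carving stands over the tray, with θ steady at -0.399 since t = 10 s. The gripper is up and free, and everything else looks to be in its place.

```bash
python3 -c "
from rig import arm
print(arm.finish_job())"
```

```text
the job is handed in; nothing more can be done
None
```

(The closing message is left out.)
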